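# Lock the filter cap on the drain pump

### The job

Put the filter cap back on the washing machine's drain pump: take the smaller, two-lugged cap by its wing, lower it into the pump's mouth with its lugs in the two slots, press it down against the spring seal, turn it a quarter turn clockwise (seen from above) to lock it, and let go. Leave the larger, three-lugged cap where it stands.

Things in the scene. Friction and masses are not known exactly. Their poses are not given: they have to be found in the camera images.
- filter_cap: (mm) Smaller grey cap, loose, upright, 67 high, 0.12 kg. Origin: centre of underside, z up. Plug radius 23, z 0-30 (foot tapers to 16). TWO lugs, one each way, along +-x out to radius 38, 10 wide, z 10-16. Flange radius 31, z 30-36; lug tips show beyond it from above. Wing to grip: 56 long along x (in line with the lugs), 14 thick, z 36-67. Same after a half turn.
- pump_housing: (mm) Grey round pump body, fixed, 60 high, radius 48. Origin: centre of underside, z up. Mouth radius 28 in a lip at z 52-60, with two slots, one each way, along +-x out to radius 43; lugs enter up to 10 deg out of line. Under the lip the cap turns only clockwise from above, from cap x along housing x (slots) to cap x along housing y (locked); hard stop about 10 deg past.
- seal_plate (a joint): Flat sprung rubber plate in the mouth, top at z 45 mm of the housing. Value: how far it is pressed down, m; 4 N to start, 9 N at 0.015. A cap lying in the slots unlocked has its origin at about z 45 mm; pressed until its flange meets the lip, z 30; its lugs clear the lip below z 36. Let go when locked, the spring lifts it until the lugs bear under the lip, z 36.
- large_cap: (mm) Larger grey cap of another machine, does not fit; loose, upright, 67 high, with the same kind of wing (80 long): flange radius 43, THREE lugs to radius 51, plug radius 36. Origin: centre of underside. It and the filter cap stand left and right of the pump, either way round.
Mind the look-alikes: they are no part of the job. What is shaped like the filter_cap but purple is not meant.

How it is judged:
By the outcome, as a careful person would: the job done as asked, in the order asked, and still so for the second after the job is handed in, with the robot touching nothing.
It also fails if it takes over 45 s, if anything falls off the work surface, if the arm or the gripper's body presses on something with over 40 N, if the wrist force passes 120 N, or if a joint passes its speed limit or range.

### The arm

A 6-joint arm with a two-finger parallel gripper is mounted at the origin on a cart in front of the work surface, level with it; the furniture and walls round the work are solid. World frame = base frame: x ahead of the robot, y to its left, z up, the work surface at z = 0. Lengths are in m, angles in rad, forces in N, time in s.
With the tool pointing down it reaches from about 0.3 to 0.775 m from the base axis. Payload 14.6 kg.
Tool frame: the origin (TCP) lies at the very end of the fingers, on their centre line; the grasp point (between the pads) lies 19 mm behind it; z points along the fingers, y is the line along which they close (so a half turn about z gives the same grasp; the last joint's range is limited). The gripper opens to 85 mm and grips with 20 to 120 N. Pads are 22 mm wide; open, the fingers measure 114 mm over their backs; the gripper's body (76 mm by 85 mm) begins 54 mm behind the grasp point. The pads swing forward as they close: fully open they stand 13 mm farther back than shut.
Start: joints at [1.222, 0.3, 1.521, -0, 1.321, -0.067], TCP at [0.153, 0.528, 0.231] pointing down, gripper open.
Joint ranges: [-3.03, 3.03], [-0.79, 2.21], [0.23, 2.52], [-1.04, 4.18], [0, 3.07], [-2.55, 2.55]. Speed limits (rad/s): [2.22, 2.22, 2.57, 3.14, 3.14, 3.14].

### API

Orientations are given as [roll, pitch, yaw] about the fixed x, y, z axes, in that order (R = Rz(yaw) Ry(pitch) Rx(roll)).
In Python, from station import r gives the robot as it stands. The module is installed in compiled form; this text tells all that it offers.
- The arm moves only by the tool carry_out, never from a script. Its argument "steps" is a list of rows, each an object with "delta_rot": the turn, a rotation vector about the tool's x, y, z in rad, a list of three; "translation": the shift along the tool's x, y, z in mm, a list of three; "grip": the opening, from 0 (shut) to 1 (fully open). A call has 1 to 10 rows; each row is the pose to reach, as a shift and turn from the pose commanded when the call began, along the tool's axes at that moment; what a row does not reach only later rows make up. A row lasts 1/12 s, in which the tool goes at most 41.7 mm and 7.16 degrees, less where a joint would pass 70% of its speed; a pose out of reach is approached as far as the arm can. A call with a gripper value outside its range is refused whole. The fingers move at their own pace and stop on an object; "newtons" is the grip in N (left out, the last holds). Time passes only in rows, so rows that repeat a pose let the fingers close. It gives the time, the measured TCP pose, the force, the opening and the grip force at its end, in the units of the state.
- r.get_obs(): the state, without advancing time (a new reading comes with each control period).
- r.camera(name): name is "scene" or "top"; returns a dict with "pixels" (420x560x3 uint8, blue, green, red), "z_map" (420x560 float32, m along the optical axis (not along the pixel's ray), 0 where there is no reading), "vertical_fov" (degrees; the focal length in pixels is half the picture's height over the tangent of half this angle, whatever the lens; pixels are square), "cx", "cy" (the principal point, pixels), "world_from_camera" (4x4, takes a point from camera to world coordinates). Camera axes: x right, y down, z forward; pixel columns grow to the right and rows downward; lengths in m; the calibration is good to about 2 mm. A picture is of the moment at which its call begins.
- r.finish_job(): hands the job in; it is judged then, once.
The state is a dict: "time_s": time; "joints": joint angles; "joint_velocities": joint speeds; "joint_efforts": joint torques, N m; "position": TCP position; "orientation": TCP orientation; "contact_force": force on the tool from outside, world axes, zero at the start; "wrist_torque": the same for the moment, N m; "finger_gap": finger opening in m; "finger_force": force on a finger pad.
Only numpy, scipy, OpenCV 4.12 (cv2) and the standard library are available. Lean on these libraries where they do the work, as an engineer would, in place of code of your own. Each camera call takes 0.05 s, during which the arm holds its last target. There are 200 camera calls.

## Working session

There is one attempt and no reset: what is moved stays moved. The work goes in short steps, Python scripts to look and compute and a tool call to move; the robot and the scene stay as the last step left them, time stands still between calls to the robot, and variables do not carry over. Pictures are saved under pics/ and viewed, at most 10 in all, crops included, and the job is handed in when it is done.

Besides the shell and the picture viewer there is one more tool, called after "Emit:" as name([rows], argument=value, ...), one row to a line, values as JSON. carry_out: Moves the arm, as the interface text tells. Its arguments: {"type":"object","properties":{"steps":{"type":"array"},"newtons":{"type":"number"}},"required":["steps"]}

```bash
mkdir -p pics; cat > h.py <<'E'
import numpy as np, cv2
from station import r
def cam(n):
    c=r.camera(n); h=c["pixels"].shape[0]
    c["f"]=h/2/np.tan(np.radians(c["vertical_fov"])/2); return c
def cloud(c):
    z=c["z_map"]; v,u=np.indices(z.shape)
    p=np.stack([(u-c["cx"])/c["f"]*z,(v-c["cy"])/c["f"]*z,z,np.ones_like(z)],-1)
    return (p@np.array(c["world_from_camera"]).T)[...,:3]
E
python3 - <<'E'
from h import *
for n in("scene","top"):
    c=cam(n); cv2.imwrite(f"pics/{n}1.png",c["pixels"]); print(n,c["f"],c["cx"],c["cy"],np.round(c["world_from_camera"],3).tolist(),(c["z_map"]>0).mean())
print(r.get_obs())
E
```

```text
scene 391.37980684808554 279.9032399767301 211.91076622342047 [[0.664, -0.556, 0.5, -0.006], [-0.748, -0.498, 0.439, -0.363], [0.005, -0.666, -0.746, 0.807], [0.0, 0.0, 0.0, 1.0]] 0.9960076530612245
top 460.88501255890117 280.0923676113501 216.17438030602705 [[0.18, -0.785, 0.592, -0.372], [-0.984, -0.134, 0.121, -0.126], [-0.015, -0.604, -0.797, 1.205], [0.0, 0.0, 0.0, 1.0]] 0.9959651360544217
{'time_s': 0.1, 'joints': array([ 1.22241925e+00,  3.00417888e-01,  1.52155153e+00, -5.89914962e-06,
        1.32073084e+00, -6.66259009e-02]), 'joint_velocities': array([-0.00060915, -0.00020383, -0.00156403, -0.00052443,  0.00023586,
       -0.00042043]), 'joint_efforts': array([ 1.13906091e-03, -5.44381928e+01, -3.62360537e+01, -4.69581971e-05,
        3.06444781e-03,  5.19262500e-07]), 'position': array([0.15286025, 0.52809191, 0.23076301]), 'orientation': array([-3.14048712e+00, -6.80396267e-05,  2.85984291e+00]), 'contact_force': array([ 0.43114031, -0.02180774, -0.31890456]), 'wrist_torque': array([-0.01447024, -0.00949304,  0.03537086]), 'finger_force': 0.0, 'finger_gap': 0.08537781593409433}
```

View pics/top1.png

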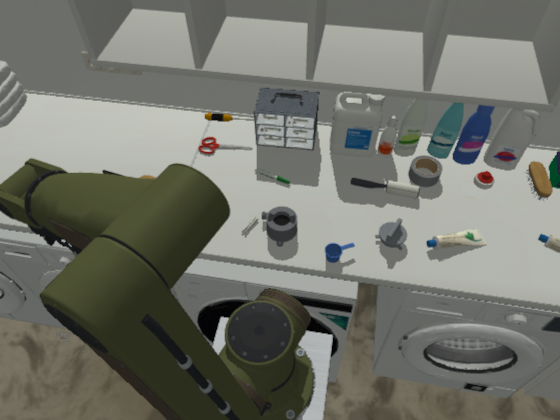

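View pics/scene1.png

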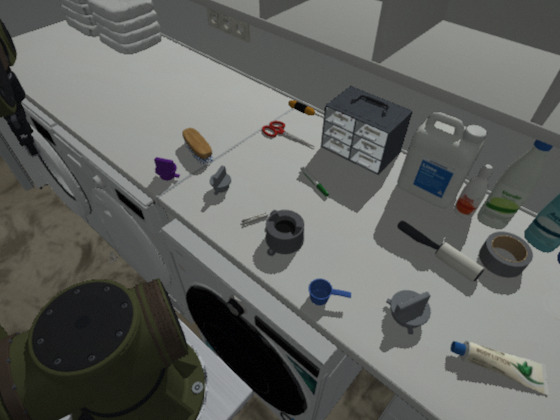

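Top view: pump at (282,223), a grey cap at (392,234). The other cap is hidden behind the arm. Scene view candidates: grey cap at (220,180), grey cap at (408,308), purple look-alike at (166,168), pump at (285,231), tape roll at (505,253). I'll measure both caps and check them in a close crop.

```bash
python3 - <<'E'
from h import *
c=cam("scene"); P=cloud(c); im=c["pixels"]
a=cv2.resize(im[150:220,185:255],(390,390),interpolation=cv2.INTER_CUBIC)
b=cv2.resize(im[195:265,250:320],(390,390),interpolation=cv2.INTER_CUBIC)
cv2.imwrite("pics/crop1.png",np.hstack([a,b]))
print("table z",np.median(P[200:215,240:260,2]), P[180,220],P[308,408],P[215,285])
for nm,(v0,v1,u0,u1) in dict(small=(160,205,200,240),pump=(200,260,255,312),big=(280,335,375,440),purple=(150,185,150,182)).items():
    Q=P[v0:v1,u0:u1].reshape(-1,3); C=im[v0:v1,u0:u1].reshape(-1,3)
    for lo,hi in((.006,.2),(.028,.042),(.052,.058),(.057,.066),(.062,.075)):
        m=(Q[:,2]>lo)&(Q[:,2]<hi); q=Q[m,:2].astype(np.float32)
        if m.sum()>8:
            R=cv2.minAreaRect(q); print(nm,lo,hi,m.sum(),"med",np.round(np.median(q,0),4),"rect",np.round(R[0],4),np.round(R[1],4),round(R[2],1),"zmax",Q[m,2].max())
E
```

```text
table z 0.0007851015229897174 [0.48468107 0.29284504 0.04228952] [ 0.4763609  -0.30350232  0.05369707] [0.49596994 0.0597065  0.0600825 ]
small 0.006 0.2 407 med [0.4843 0.2926] rect [0.513  0.3472] [0.1651 0.0606] 63.1 zmax 0.07145938883607483
small 0.028 0.042 177 med [0.4853 0.2899] rect [0.4874 0.2994] [0.0541 0.0601] 42.7 zmax 0.04193929817268183
small 0.052 0.058 20 med [0.4852 0.2949] rect [0.4881 0.2944] [0.0493 0.0112] 9.1 zmax 0.057903990018575935
small 0.057 0.066 42 med [0.4796 0.2943] rect [0.4894 0.3005] [0.056  0.0138] 19.7 zmax 0.06591418057587872
small 0.062 0.075 75 med [0.4884 0.2997] rect [0.4889 0.3009] [0.0567 0.0133] 20.4 zmax 0.07145938883607483
pump 0.006 0.2 1518 med [0.4665 0.0374] rect [0.4933 0.0648] [0.1657 0.1491] 41.9 zmax 0.06462968732519514
pump 0.028 0.042 195 med [0.4592 0.0307] rect [0.4728 0.0578] [0.1269 0.0824] 65.7 zmax 0.041782742536944806
pump 0.052 0.058 112 med [0.4635 0.0319] rect [0.4701 0.0398] [0.0887 0.0946] 30.6 zmax 0.057999674907597054
pump 0.057 0.066 542 med [0.4689 0.0414] rect [0.4728 0.0427] [0.0953 0.0963] 71.7 zmax 0.0646296
[... 514 characters left out ...]
[0.0131 0.0805] 65.0 zmax 0.06598093991306753
big 0.062 0.075 240 med [ 0.4906 -0.3032] rect [ 0.4927 -0.3032] [0.0144 0.0805] 66.9 zmax 0.07041896131679537
purple 0.006 0.2 402 med [0.4118 0.4466] rect [0.4144 0.4524] [0.05   0.0603] 65.1 zmax 0.07038020669790801
purple 0.028 0.042 151 med [0.4057 0.4468] rect [0.4133 0.4495] [0.0437 0.0596] 64.7 zmax 0.0418348060897592
purple 0.052 0.058 29 med [0.4122 0.4535] rect [0.4135 0.4528] [0.0111 0.0546] 32.6 zmax 0.05748447404111445
purple 0.057 0.066 51 med [0.4154 0.4519] rect [0.4177 0.456 ] [0.0187 0.0534] 19.3 zmax 0.06596598188908354
purple 0.062 0.075 80 med [0.4164 0.4547] rect [0.418  0.4573] [0.0179 0.0547] 24.9 zmax 0.07038020669790801
```

View pics/crop1.png

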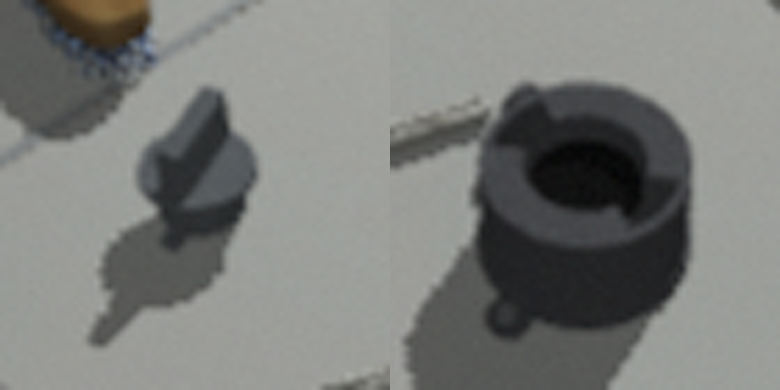

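The left crop shows the smaller grey cap: its wing runs from (205,90) to (170,190), two-lug shape with a lug tip at (175,240), flange about 60 mm across. That makes it the filter cap. The grey cap at (408,308) has an 80 mm wing, so it's the large one. The right crop shows the pump's slots at (525,125) and (650,190). Next I'll measure the slot direction and refine the centres.

```bash
cat >> h.py <<'E'
def proj(c,X):
    T=np.linalg.inv(np.array(c["world_from_camera"])); p=X@T[:3,:3].T+T[:3,3]
    return p[:,:2]/p[:,2:]*c["f"]+[c["cx"],c["cy"]]
def fitc(q):
    for _ in range(5):
        A=np.c_[2*q,np.ones(len(q))]; s=np.linalg.lstsq(A,(q**2).sum(1),rcond=None)[0]
        R=np.sqrt(s[2]+s[0]**2+s[1]**2); e=np.abs(np.hypot(*(q-s[:2]).T)-R); q=q[e<max(2*np.median(e),.001)]
    return s[:2],R
E
python3 - <<'E'
from h import *
for n in("scene","top"):
    c=cam(n); P=cloud(c); Q=P.reshape(-1,3); g=cv2.cvtColor(c["pixels"],cv2.COLOR_BGR2GRAY)
    # pump lip: top-surface points near expected
    d=np.hypot(Q[:,0]-.4735,Q[:,1]-.0417); m=(d<.056)&(Q[:,2]>.056)&(Q[:,2]<.066)
    q=Q[m]; zl=np.median(q[:,2]); q=q[np.abs(q[:,2]-zl)<.0035]
    hull=cv2.convexHull(q[:,:2].astype(np.float32))
    # outer rim: farthest point per 10deg bin
    def rim(q,c0):
        a=np.degrees(np.arctan2(*(q-c0).T[::-1]))//10; rr=np.hypot(*(q-c0).T)
        return np.array([q[a==k][rr[a==k].argmax()] for k in np.unique(a)])
    s,R=fitc(rim(q[:,:2],np.array([.4735,.0417]))); print(n,"pump",s.round(4),R.round(4),"enclosing",cv2.minEnclosingCircle(hull),"zlip",zl.round(4))
    th=np.arange(0,360,6)
    for rad in(.034,.039):
        X=np.c_[s[0]+rad*np.cos(np.radians(th)),s[1]+rad*np.sin(np.radians(th)),0*th+.06]
        uv=proj(c,X).astype(np.float32); val=cv2.remap(g,uv[None,:,0],uv[None,:,1],cv2.INTER_LINEAR)[0]
        print(rad,dict(zip(th.tolist(),val.tolist())))
    if n=="scene":
      for nm,c0 in(("small",(.488,.3)),):
        m=(np.hypot(Q[:,0]-c0[0],Q[:,1]-c0[1])<.036)&(Q[:,2]>.033)&(Q[:,2]<.041)
        s2,R2=fitc(rim(Q[m][:,:2],np.array(c0))); print(nm,"flange",s2.round(4),R2.round(4))
        m=(np.hypot(Q[:,0]-c0[0],Q[:,1]-c0[1])<.036)&(Q[:,2]>.064); w=Q[m][:,:2]
        print("wing",cv2.minAreaRect(w.astype(np.float32)),w.mean(0),np.median(Q[m][:,2]),np.degrees(np.arctan2(*np.linalg.eigh(np.cov(w.T))[1][::-1,1])))
E
```

```text
scene pump [0.4732 0.0424] 0.0481 enclosing ((0.47317907214164734, 0.04236626997590065), 0.04946758598089218) zlip 0.0604
0.034 {0: 69, 6: 72, 12: 71, 18: 70, 24: 71, 30: 71, 36: 71, 42: 71, 48: 69, 54: 70, 60: 70, 66: 64, 72: 41, 78: 35, 84: 33, 90: 34, 96: 34, 102: 33, 108: 32, 114: 43, 120: 64, 126: 70, 132: 69, 138: 69, 144: 70, 150: 70, 156: 70, 162: 70, 168: 73, 174: 71, 180: 71, 186: 71, 192: 71, 198: 72, 204: 70, 210: 71, 216: 72, 222: 71, 228: 71, 234: 71, 240: 72, 246: 70, 252: 38, 258: 17, 264: 20, 270: 26, 276: 33, 282: 36, 288: 36, 294: 43, 300: 62, 306: 72, 312: 72, 318: 72, 324: 72, 330: 72, 336: 73, 342: 72, 348: 72, 354: 73}
0.039 {0: 72, 6: 72, 12: 71, 18: 69, 24: 71, 30: 71, 36: 70, 42: 71, 48: 71, 54: 70, 60: 70, 66: 65, 72: 42, 78: 37, 84: 35, 90: 36, 96: 36, 102: 34, 108: 32, 114: 38, 120: 60, 126: 71, 132: 72, 138: 70, 144: 69, 150: 69, 156: 71, 162: 71, 168: 69, 174: 71, 180: 70, 186: 70, 192: 71, 198: 73, 204: 71, 210: 72, 216: 70, 222: 72, 228: 69, 234: 72, 240: 72, 246: 71, 252: 47, 258: 34, 264: 35, 270: 37, 276: 34, 282: 36, 288: 34, 294: 41, 300: 61, 306
[... 791 characters left out ...]
: 57, 264: 51, 270: 49, 276: 50, 282: 51, 288: 51, 294: 51, 300: 73, 306: 93, 312: 100, 318: 101, 324: 98, 330: 99, 336: 98, 342: 95, 348: 97, 354: 99}
0.039 {0: 100, 6: 100, 12: 101, 18: 101, 24: 100, 30: 100, 36: 101, 42: 100, 48: 100, 54: 100, 60: 100, 66: 87, 72: 57, 78: 49, 84: 49, 90: 49, 96: 48, 102: 47, 108: 50, 114: 73, 120: 98, 126: 99, 132: 99, 138: 99, 144: 100, 150: 99, 156: 98, 162: 99, 168: 99, 174: 99, 180: 99, 186: 100, 192: 99, 198: 97, 204: 99, 210: 99, 216: 99, 222: 101, 228: 104, 234: 100, 240: 98, 246: 96, 252: 74, 258: 61, 264: 57, 270: 54, 276: 53, 282: 52, 288: 49, 294: 57, 300: 75, 306: 97, 312: 99, 318: 98, 324: 98, 330: 100, 336: 100, 342: 100, 348: 100, 354: 100}
```

Emit:
carry_out([
  {"translation": [-387, -124, 50], "delta_rot": [0, 0, -0.635], "grip": 1},
  {"translation": [-387, -124, 50], "delta_rot": [0, 0, -0.635], "grip": 1},
  {"translation": [-387, -124, 50], "delta_rot": [0, 0, -0.635], "grip": 1},
  {"translation": [-387, -124, 50], "delta_rot": [0, 0, -0.635], "grip": 1},
  {"translation": [-387, -124, 50], "delta_rot": [0, 0, -0.635], "grip": 1},
  {"translation": [-387, -124, 50], "delta_rot": [0, 0, -0.635], "grip": 1},
  {"translation": [-387, -124, 50], "delta_rot": [0, 0, -0.635], "grip": 1},
  {"translation": [-387, -124, 50], "delta_rot": [0, 0, -0.635], "grip": 1},
  {"translation": [-387, -124, 50], "delta_rot": [0, 0, -0.635], "grip": 1},
  {"translation": [-387, -124, 50], "delta_rot": [0, 0, -0.635], "grip": 1},
])

```text
time_s: 1.08
position: [0.4815, 0.3069, 0.1826]
orientation: [-3.142, 0.0, -2.788]
contact_force: [-0.3, 1.9, 0.4]
finger_gap: 0.0853
finger_force: 0.0
```

Emit:
carry_out([
  {"translation": [0, 0, 0], "delta_rot": [0, 0, 0], "grip": 1},
  {"translation": [0, 0, 0], "delta_rot": [0, 0, 0], "grip": 1},
])

```text
time_s: 1.25
position: [0.4811, 0.307, 0.182]
orientation: [-3.141, -0.001, -2.792]
contact_force: [0.0, 0.4, -0.9]
finger_gap: 0.0857
finger_force: 0.0
```

```bash
python3 - <<'E'
from h import *
c=cam("top");cv2.imwrite("pics/top2.png",c["pixels"]); P=cloud(c);Q=P.reshape(-1,3)
d=np.hypot(Q[:,0]-.488,Q[:,1]-.3)
for lo,hi in((.033,.041),(.062,.072)):
    m=(d<.04)&(Q[:,2]>lo)&(Q[:,2]<hi); print(m.sum(), cv2.minAreaRect(Q[m][:,:2].astype(np.float32)) if m.sum()>5 else 0)
print(r.get_obs()["position"],r.get_obs()["orientation"])
E
```

```text
0 0
0 0
[0.48013882 0.30803118 0.18239539] [ 3.14158730e+00 -8.49181236e-04 -2.78979156e+00]
```

Emit:
carry_out([
  {"translation": [-6, -9, 40], "delta_rot": [0, 0, 0], "grip": 1},
  {"translation": [-6, -9, 70], "delta_rot": [0, 0, 0], "grip": 1},
  {"translation": [-6, -9, 95], "delta_rot": [0, 0, 0], "grip": 1},
  {"translation": [-6, -9, 115], "delta_rot": [0, 0, 0], "grip": 1},
  {"translation": [-6, -9, 130], "delta_rot": [0, 0, 0], "grip": 1},
  {"translation": [-6, -9, 140], "delta_rot": [0, 0, 0], "grip": 1},
  {"translation": [-6, -9, 140], "delta_rot": [0, 0, 0], "grip": 1},
  {"translation": [-6, -9, 140], "delta_rot": [0, 0, 0], "grip": 1},
])

```text
time_s: 1.97
position: [0.4884, 0.3028, 0.0433]
orientation: [3.142, 0.0, -2.787]
contact_force: [-0.7, -0.8, 0.7]
finger_gap: 0.0855
finger_force: 0.0
```

```bash
python3 - <<'E'
from h import *
o=r.get_obs(); print(o["position"],o["orientation"],o["contact_force"])
c=cam("scene"); cv2.imwrite("pics/g.png",cv2.resize(c["pixels"][110:250,150:300],(640,597),interpolation=cv2.INTER_CUBIC))
E
```

```text
[0.48842481 0.30276266 0.0432933 ] [ 3.14154003e+00  1.96289507e-04 -2.78741192e+00] [-0.65687763 -0.80824013  0.70959457]
```

View pics/g.png

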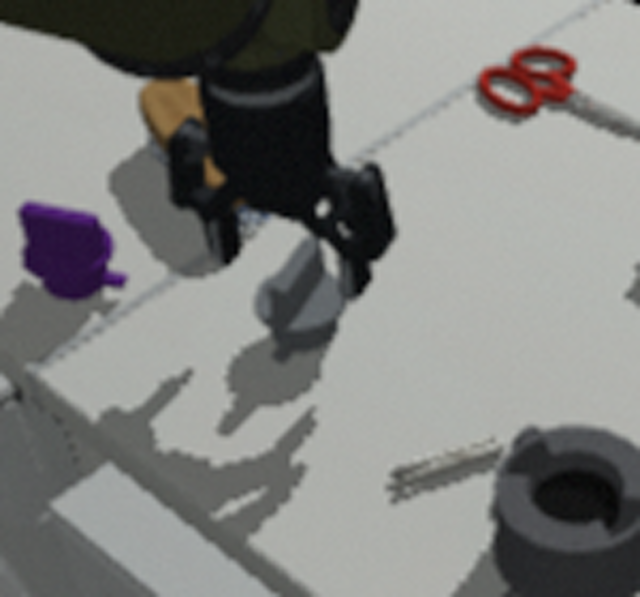

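The open fingers, at (225,240) and (355,275), straddle the wing at (300,270) with nothing else between them. Closing now.

Emit:
carry_out([
  {"translation": [1, -1, 1], "delta_rot": [0, 0, 0], "grip": 0},
  {"translation": [1, -1, 1], "delta_rot": [0, 0, 0], "grip": 0},
  {"translation": [1, -1, 1], "delta_rot": [0, 0, 0], "grip": 0},
  {"translation": [1, -1, 1], "delta_rot": [0, 0, 0], "grip": 0},
  {"translation": [1, -1, 1], "delta_rot": [0, 0, 0], "grip": 0},
  {"translation": [1, -1, 1], "delta_rot": [0, 0, 0], "grip": 0},
  {"translation": [1, -1, 1], "delta_rot": [0, 0, 0], "grip": 0},
  {"translation": [1, -1, 1], "delta_rot": [0, 0, 0], "grip": 0},
], newtons=70)

```text
time_s: 2.68
position: [0.4883, 0.3009, 0.042]
orientation: [3.141, 0.0, -2.788]
contact_force: [-0.6, 0.2, 4.0]
finger_gap: 0.0126
finger_force: 68.5
```

Emit:
carry_out([
  {"translation": [0, 0, -20], "delta_rot": [0, 0, 0], "grip": 0},
  {"translation": [0, 0, -50], "delta_rot": [0, 0, 0], "grip": 0},
  {"translation": [0, 0, -80], "delta_rot": [0, 0, 0], "grip": 0},
  {"translation": [0, 0, -100], "delta_rot": [0, 0, 0], "grip": 0},
  {"translation": [0, 0, -110], "delta_rot": [0, 0, 0], "grip": 0},
  {"translation": [0, 0, -110], "delta_rot": [0, 0, 0], "grip": 0},
  {"translation": [0, 0, -110], "delta_rot": [0, 0, 0], "grip": 0},
])

```text
time_s: 3.27
position: [0.4879, 0.3007, 0.1508]
orientation: [-3.141, -0.001, -2.788]
contact_force: [-1.0, -0.1, -1.5]
finger_gap: 0.0125
finger_force: 68.5
```

```bash
cat >> h.py <<'E'
def go(x,y,z,yawdeg):
    from scipy.spatial.transform import Rotation as R
    o=r.get_obs(); M=R.from_euler("xyz",o["orientation"]); T=R.from_euler("xyz",[np.pi,0,np.radians(yawdeg)])
    print("pos",o["position"].round(4),"yaw",np.degrees(o["orientation"][2]).round(1),"t mm",(M.inv().apply(np.array([x,y,z])-o["position"])*1e3).round(1),"rot",(M.inv()*T).as_rotvec().round(3),"F",o["contact_force"].round(1),"gap",o["finger_gap"],"J6",o["joints"][5].round(2))
E
python3 -c "
from h import *
go(.472,.0417,.15,94)"
```

```text
pos [0.4879 0.3007 0.1508] yaw -159.8 t mm [ 104.5 -237.5    0.9] rot [-1.000e-03 -0.000e+00  1.854e+00] F [-1.  -0.1 -1.5] gap 0.012478257703853916 J6 -1.44
```

Emit:
carry_out([
  {"translation": [10, -24, 0], "delta_rot": [0, 0, 0.1], "grip": 0},
  {"translation": [21, -48, 0], "delta_rot": [0, 0, 0.2], "grip": 0},
  {"translation": [31, -71, 0], "delta_rot": [0, 0, 0.3], "grip": 0},
  {"translation": [42, -95, 0], "delta_rot": [0, 0, 0.4], "grip": 0},
  {"translation": [52, -119, 0], "delta_rot": [0, 0, 0.5], "grip": 0},
  {"translation": [63, -143, 0], "delta_rot": [0, 0, 0.6], "grip": 0},
  {"translation": [73, -166, 0], "delta_rot": [0, 0, 0.7], "grip": 0},
  {"translation": [84, -190, 0], "delta_rot": [0, 0, 0.8], "grip": 0},
  {"translation": [94, -214, 0], "delta_rot": [0, 0, 0.9], "grip": 0},
  {"translation": [104, -237, 0], "delta_rot": [0, 0, 1.0], "grip": 0},
])

```text
time_s: 4.1
position: [0.4715, 0.0412, 0.1499]
orientation: [-3.14, -0.002, 2.49]
contact_force: [0.6, -0.1, -1.8]
finger_gap: 0.0129
finger_force: 68.6
```

Emit:
carry_out([
  {"translation": [0, 0, 0], "delta_rot": [0, 0, 0.12], "grip": 0},
  {"translation": [0, 0, 0], "delta_rot": [0, 0, 0.24], "grip": 0},
  {"translation": [0, 0, 0], "delta_rot": [0, 0, 0.36], "grip": 0},
  {"translation": [0, 0, 0], "delta_rot": [0, 0, 0.48], "grip": 0},
  {"translation": [0, 0, 0], "delta_rot": [0, 0, 0.6], "grip": 0},
  {"translation": [0, 0, 0], "delta_rot": [0, 0, 0.72], "grip": 0},
  {"translation": [0, 0, 0], "delta_rot": [0, 0, 0.85], "grip": 0},
  {"translation": [0, 0, 0], "delta_rot": [0, 0, 0.85], "grip": 0},
  {"translation": [0, 0, 0], "delta_rot": [0, 0, 0.85], "grip": 0},
])

```text
time_s: 4.85
position: [0.472, 0.0425, 0.1504]
orientation: [-3.139, -0.0, 1.648]
contact_force: [0.2, -0.2, -1.9]
finger_gap: 0.013
finger_force: 68.6
```

```bash
python3 - <<'E'
from h import *
go(.472,.0417,.15,94)
ims=[]
for n,(u,v) in(("scene",(285,215)),("top",(282,215))):
    c=cam(n); ims.append(cv2.resize(c["pixels"][v-60:v+60,u-40:u+40],(390,585),interpolation=cv2.INTER_CUBIC))
    P=cloud(c).reshape(-1,3)
    for nm,lo,hi in(("flange",.139,.148),("lip",.056,.064)):
        m=(np.hypot(P[:,0]-.472,P[:,1]-.042)<.055)&(P[:,2]>lo)&(P[:,2]<hi)
        if m.sum()>10: print(n,nm,m.sum(),P[m].mean(0).round(4),cv2.minEnclosingCircle(P[m][:,:2].astype(np.float32)))
cv2.imwrite("pics/h.png",np.hstack(ims))
E
```

```text
pos [0.472  0.0425 0.1504] yaw 94.4 t mm [-0.8 -0.   0.4] rot [-0.002 -0.     0.008] F [ 0.2 -0.2 -1.9] gap 0.012971636882859915 J6 -0.07
scene flange 207 [0.4568 0.034  0.1447] ((0.4703046679496765, 0.039541713893413544), 0.031102679669857025)
scene lip 445 [0.4625 0.0357 0.0602] ((0.472685843706131, 0.04326525703072548), 0.049309201538562775)
top lip 96 [0.4696 0.0104 0.0591] ((0.4690532386302948, 0.021822024136781693), 0.04276992753148079)
```

View pics/h.png

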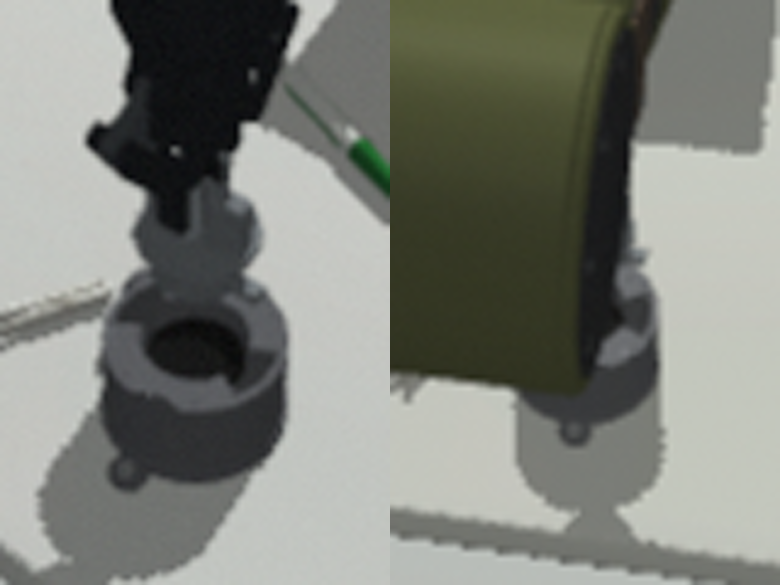

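Left half: the held cap is above the mouth at (195,330), with its lug at (255,290) lined up with the slots. The measured flange centre lies about 2–3 mm short of the pump centre in x and y, so I'll correct that and lower partway.

Emit:
carry_out([
  {"translation": [2.2, 1.5, 15], "delta_rot": [0, 0, 0], "grip": 0},
  {"translation": [2.2, 1.5, 30], "delta_rot": [0, 0, 0], "grip": 0},
  {"translation": [2.2, 1.5, 40], "delta_rot": [0, 0, 0], "grip": 0},
  {"translation": [2.2, 1.5, 45], "delta_rot": [0, 0, 0], "grip": 0},
  {"translation": [2.2, 1.5, 50], "delta_rot": [0, 0, 0], "grip": 0},
  {"translation": [2.2, 1.5, 54], "delta_rot": [0, 0, 0], "grip": 0},
  {"translation": [2.2, 1.5, 58], "delta_rot": [0, 0, 0], "grip": 0},
  {"translation": [2.2, 1.5, 60], "delta_rot": [0, 0, 0], "grip": 0},
  {"translation": [2.2, 1.5, 60], "delta_rot": [0, 0, 0], "grip": 0},
])

```text
time_s: 5.7
position: [0.4738, 0.0448, 0.0916]
orientation: [-3.141, -0.0, 1.645]
contact_force: [-0.9, 1.0, -1.4]
finger_gap: 0.0127
finger_force: 68.7
```

Emit:
carry_out([
  {"translation": [0, 0, 2], "delta_rot": [0, 0, 0], "grip": 0},
  {"translation": [0, 0, 4], "delta_rot": [0, 0, 0], "grip": 0},
  {"translation": [0, 0, 6], "delta_rot": [0, 0, 0], "grip": 0},
  {"translation": [0, 0, 8], "delta_rot": [0, 0, 0], "grip": 0},
  {"translation": [0, 0, 8], "delta_rot": [0, 0, 0], "grip": 0},
])

```text
time_s: 6.12
position: [0.474, 0.0448, 0.0837]
orientation: [3.141, 0.0, 1.645]
contact_force: [-1.6, 0.7, 2.3]
finger_gap: 0.0125
finger_force: 69.2
```

Emit:
carry_out([
  {"translation": [0, 0, 2], "delta_rot": [0, 0, 0], "grip": 0},
  {"translation": [0, 0, 4], "delta_rot": [0, 0, 0], "grip": 0},
  {"translation": [0, 0, 6], "delta_rot": [0, 0, 0], "grip": 0},
  {"translation": [0, 0, 8], "delta_rot": [0, 0, 0], "grip": 0},
  {"translation": [0, 0, 10], "delta_rot": [0, 0, 0], "grip": 0},
  {"translation": [0, 0, 10], "delta_rot": [0, 0, 0], "grip": 0},
])

```text
time_s: 6.62
position: [0.474, 0.0448, 0.0736]
orientation: [3.141, 0.0, 1.645]
contact_force: [-1.5, 1.1, 5.6]
finger_gap: 0.0127
finger_force: 69.7
```

Emit:
carry_out([
  {"translation": [0, 0, 2], "delta_rot": [0, 0, 0], "grip": 0},
  {"translation": [0, 0, 2], "delta_rot": [0, 0, 0], "grip": 0},
  {"translation": [0, 0, 2], "delta_rot": [0, 0, 0.08], "grip": 0},
  {"translation": [0, 0, 2], "delta_rot": [0, 0, 0.16], "grip": 0},
  {"translation": [0, 0, 2], "delta_rot": [0, 0, 0.24], "grip": 0},
  {"translation": [0, 0, 2], "delta_rot": [0, 0, 0.32], "grip": 0},
  {"translation": [0, 0, 2], "delta_rot": [0, 0, 0.4], "grip": 0},
])

```text
time_s: 7.2
position: [0.4745, 0.0448, 0.0721]
orientation: [3.14, -0.001, 1.241]
contact_force: [0.4, 0.1, 6.1]
finger_gap: 0.0127
finger_force: 69.8
```

```bash
python3 -c "
from h import *
go(.474,.0448,.0716,4); print(r.get_obs()['wrist_torque'])"
```

```text
pos [0.4745 0.0448 0.0721] yaw 71.1 t mm [-0.1 -0.5  0.5] rot [ 1.000e-03 -1.000e-03  1.171e+00] F [0.4 0.1 6.1] gap 0.012654331927645441 J6 0.35
[-0.0115899  -0.18774611  0.00371572]
```

Turning freely with little torque, so the lugs are under the lip. I'll finish the quarter turn.

Emit:
carry_out([
  {"translation": [0, 0, 0], "delta_rot": [0, 0, 0.12], "grip": 0},
  {"translation": [0, 0, 0], "delta_rot": [0, 0, 0.24], "grip": 0},
  {"translation": [0, 0, 0], "delta_rot": [0, 0, 0.36], "grip": 0},
  {"translation": [0, 0, 0], "delta_rot": [0, 0, 0.48], "grip": 0},
  {"translation": [0, 0, 0], "delta_rot": [0, 0, 0.6], "grip": 0},
  {"translation": [0, 0, 0], "delta_rot": [0, 0, 0.72], "grip": 0},
  {"translation": [0, 0, 0], "delta_rot": [0, 0, 0.84], "grip": 0},
  {"translation": [0, 0, 0], "delta_rot": [0, 0, 0.96], "grip": 0},
  {"translation": [0, 0, 0], "delta_rot": [0, 0, 1.08], "grip": 0},
  {"translation": [0, 0, 0], "delta_rot": [0, 0, 1.17], "grip": 0},
])

```text
time_s: 8.03
position: [0.4745, 0.0447, 0.0721]
orientation: [3.141, -0.002, 0.069]
contact_force: [1.6, -1.0, 5.3]
finger_gap: 0.0126
finger_force: 69.8
```

Emit:
carry_out([
  {"translation": [0, 0, 0], "delta_rot": [0, 0, 0], "grip": 0},
  {"translation": [0, 0, 0], "delta_rot": [0, 0, 0], "grip": 0},
])

```text
time_s: 8.2
position: [0.4744, 0.0447, 0.0721]
orientation: [3.141, -0.001, 0.074]
contact_force: [0.3, 0.1, 6.8]
finger_gap: 0.0126
finger_force: 69.8
```

```bash
python3 - <<'E'
from h import *
go(.474,.0448,.0716,4); print(r.get_obs()['wrist_torque'])
c=cam("scene"); P=cloud(c).reshape(-1,3)
cv2.imwrite("pics/l.png",cv2.resize(c["pixels"][155:275,240:340],(500,600),interpolation=cv2.INTER_CUBIC))
E
```

```text
pos [0.4744 0.0447 0.0721] yaw 4.2 t mm [-0.4 -0.1  0.5] rot [ 0.    -0.001  0.004] F [0.3 0.1 6.8] gap 0.012634032684268505 J6 1.51
[-0.14788887 -0.07713282 -0.04064817]
```

View pics/l.png

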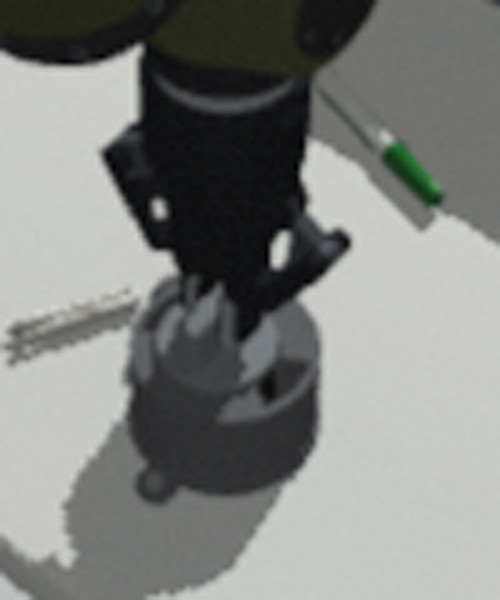

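The cap sits flat in the mouth, flange at (215,350), with the wing across the slot line and an empty slot showing at (275,385). I'll ease up to the bearing height, let go and rise.

Emit:
carry_out([
  {"translation": [0, 0, -2], "delta_rot": [0, 0, 0], "grip": 0},
  {"translation": [0, 0, -3.5], "delta_rot": [0, 0, 0], "grip": 0},
  {"translation": [0, 0, -3.5], "delta_rot": [0, 0, 0], "grip": 0},
  {"translation": [0, 0, -3.5], "delta_rot": [0, 0, 0], "grip": 0.6},
  {"translation": [0, 0, -3.5], "delta_rot": [0, 0, 0], "grip": 0.6},
  {"translation": [0, 0, -3.5], "delta_rot": [0, 0, 0], "grip": 0.6},
  {"translation": [0, 0, -3.5], "delta_rot": [0, 0, 0], "grip": 0.6},
  {"translation": [0, 0, -3.5], "delta_rot": [0, 0, 0], "grip": 0.6},
], newtons=20)

```text
time_s: 8.92
position: [0.4738, 0.0448, 0.0751]
orientation: [-3.142, 0.0, 0.075]
contact_force: [0.7, 0.5, 0.8]
finger_gap: 0.0515
finger_force: 0.0
```

Emit:
carry_out([
  {"translation": [0, 0, -15], "delta_rot": [0, 0, 0], "grip": 0.6},
  {"translation": [0, 0, -40], "delta_rot": [0, 0, 0], "grip": 0.6},
  {"translation": [0, 0, -75], "delta_rot": [0, 0, 0], "grip": 0.6},
  {"translation": [0, 0, -100], "delta_rot": [0, 0, 0], "grip": 0.6},
  {"translation": [0, 0, -120], "delta_rot": [0, 0, 0], "grip": 0.6},
  {"translation": [-30, 0, -120], "delta_rot": [0, 0, 0], "grip": 0.6},
  {"translation": [-70, 0, -120], "delta_rot": [0, 0, 0], "grip": 0.6},
  {"translation": [-100, 0, -120], "delta_rot": [0, 0, 0], "grip": 0.6},
  {"translation": [-100, 0, -120], "delta_rot": [0, 0, 0], "grip": 0.6},
])

```text
time_s: 9.67
position: [0.3703, 0.0372, 0.195]
orientation: [-3.142, 0.001, 0.075]
contact_force: [-0.6, -0.4, -0.1]
finger_gap: 0.0515
finger_force: 0.0
```

```bash
python3 - <<'E'
from h import *
c=cam("scene"); P=cloud(c).reshape(-1,3)
d=np.hypot(P[:,0]-.473,P[:,1]-.0425)
m=(d<.05)&(P[:,2]>.094)&(P[:,2]<.11); q=P[m]
print(m.sum(),np.median(q[:,2]),cv2.minAreaRect(q[:,:2].astype(np.float32)))
m=(d<.032)&(P[:,2]>.06)&(P[:,2]<.08); print("flange z",np.median(P[m,2]))
cv2.imwrite("pics/e.png",cv2.resize(c["pixels"][155:275,240:340],(500,600),interpolation=cv2.INTER_CUBIC))
E
```

```text
136 0.1029070216917059 ((0.46913132071495056, 0.04503285884857178), (0.05657501518726349, 0.015739012509584427), 3.719759464263916)
flange z 0.07243054328278903
```

View pics/e.png

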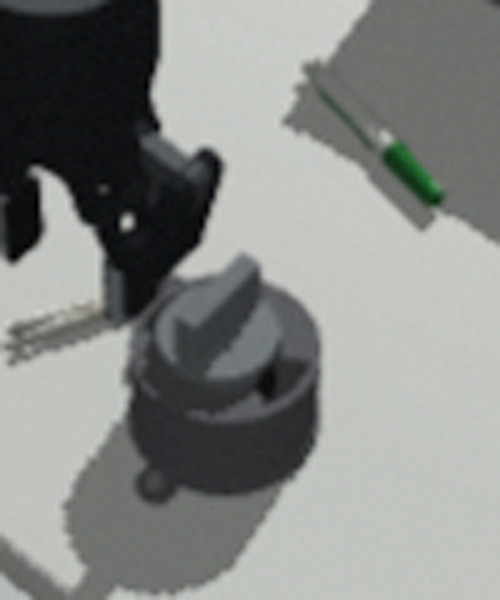

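The cap is locked. Its wing at (215,310) stands at 3.7°, square to the slots at 94°. The wing top is at 0.103 m, which matches an origin height of 36 mm. The gripper is clear at (125,220).

```bash
python3 -c "
from station import r
print(r.finish_job())"
```

```text
the job is handed in; nothing more can be done
None
```

The filter cap is in the pump, pressed down, turned a quarter turn clockwise until locked, and released at about 9.7 s; the large cap was not touched, and the job is handed in.

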